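# Catch check on the brown cup case

## Robot

A 6-joint arm with a two-finger parallel gripper is mounted at the origin on the work surface. World frame = base frame: x ahead of the robot, y to its left, z up, the work surface at z = 0. Lengths are in m, angles in rad, forces in N, time in s.
With the tool pointing down it reaches from about 0.35 to 1 m from the base axis. Payload 7.1 kg.
Tool frame: the origin (TCP) lies midway between the tips of the shut fingers; the grasp point (between the pads) lies grasp_offset behind it (grasp_offset is the distance from the TCP to the grasp point, in m); z points along the fingers, y is the direction in which the jaws open and shut (so a half turn about z gives the same grasp; the last joint's range is limited). The gripper opens to 85 mm and grips with 20 to 120 N. Pads are 22 mm wide; open, the fingers measure 114 mm over their backs; the gripper's body (76 mm by 85 mm) begins 54 mm behind the grasp point. The pads swing forward as they close: fully open they stand 13 mm farther back than shut.
Start: joints at [1.149, 0.423, 1.63, -0, 1.089, -0.019], TCP at [0.245, 0.575, 0.231] pointing down, gripper open.
Joint ranges: [-3, 3], [-0.9, 2.11], [0.09, 2.58], [-1.31, 4.45], [0.11, 2.69], [-2.54, 2.54]. Speed limits (rad/s): [2.39, 2.39, 3.01, 3.14, 3.14, 3.14].

## Interface

Orientations are given as a unit quaternion [x, y, z, w].
In Python, from bench import * gives the robot as it stands.
- The arm moves only by the shell command python3 -m pendant 'ROWS' [FORCE]. ROWS is JSON, a list of rows, each a list of 3 entries, a list of its own where there are three numbers: the closure, from 0 (fully open) to 1 (shut), then the shift along the tool's x, y, z in m, then the turn about the tool's z in rad. A call has 1 to 10 rows; each row shifts and turns the pose as measured when the row begins, along the tool's axes as they then stand; what a row does not reach is not made up. A row lasts 1/10 s, in which the tool goes at most 50 mm and 8.59 degrees, less where a joint would pass 70% of its speed; a pose out of reach is approached as far as the arm can. A call with a gripper value outside its range is refused whole. The fingers move at their own pace and stop on an object; FORCE is the grip in N (left out, the last holds). Time passes only in rows, so rows that do not move let the fingers close. It gives the time, the measured TCP pose, the force and the opening at its end, in the units of the state.
- get_obs(): the state, without advancing time (a new reading comes with each control period).
- read_camera(name): name is "side" or "top" or "wrist"; returns a dict with "frame" (480x640x3 uint8, blue, green, red), "K" (3x3 intrinsics, pixels), "extrinsics" (4x4, takes a point from camera to world coordinates). Camera axes: x right, y down, z forward; pixel columns grow to the right and rows downward; lengths in m; the calibration is good to about 2 mm. A picture is of the moment at which its call begins. There is no depth.
- finish_job(): hands the job in, once; it reports no verdict.
The state is a dict: "time": time; "joints": joint angles; "qvel": joint speeds; "effort": joint torques, N m; "ee_pos": TCP position; "tcp_rot": TCP orientation; "ft_force": force on the tool from outside, world axes, zero at the start; "ft_torque": the same for the moment, N m; "grip_width": finger opening in m.
Only numpy, scipy, OpenCV 4.12 (cv2) and the standard library are available. Lean on these libraries where they do the work, as an engineer would, in place of code of your own. Each camera call takes 0.05 s, during which the arm holds its last target.

## Task

Check the catch of the cup case with the red-brown lid before it is sent out: press its brass thumb button so that the lid springs fully open, let it stand open for a moment, then push the lid down until it snaps shut and stays shut. Do not open the case with the blue lid, and do not shift the clay teapot.

Things in the scene. Friction and masses are not known exactly. Their poses are not given: they have to be found in the camera images.
- brown_case: Dark wooden cup case with a red-brown lid, fixed to the table. Origin: centre of the 100 (x) x 120 mm underside; its front is own -x. Thumb button: brass pad in front, own x -106 to -66, 40 mm wide, y 0. Press straight down at x -88, where its top is 56 mm up: 1.5 N to start, 5 N when fully down at 9 mm; lets the lid go about 5 mm down. Brass hook behind it (x -64 to -51, to 84 mm up): keep off.
- brown_case_lid (a joint): Lid angle, rad: 0 shut (0.01-0.02 on the hook), 0.85 open, where it springs in 0.3 s. Panel 12 mm thick on the whole box, top 72 mm up when shut, hinged at own x +50, z 60, free edge at x -50. Open, the edge stands 135 mm up at x -16. To shut: push its upper face down at y 0, from x 0 (open, face 135 mm up) drifting to x -20, until the top is at 72: 3 N, then 5-12 N over the last mm to snap.
- blue_case_lid (a joint): Lid angle, rad, of the other case: 0 shut, 0.85 open. That case is the same in size and make but its lid is blue. It may stand left or right of the brown one and is to stay shut.
- teapot: Loose red-brown clay teapot, about 0.3 kg, 155 mm from spout to handle, 90 mm wide, 88 mm high, standing between the two cases. Origin: centre of its underside, z up, spout to own +x. It stays where it is.

How it is judged:
On the way:
1. the red-brown lid has sprung open and stands open (value of joint brown_case_lid above 0.7 rad), for 0.3 s.
At the end, for the whole second after the job is handed in: The red-brown lid is shut and held by its catch (within 0.05 rad of closed, 5 mm at its front edge) with nothing touching it, the blue lid is still shut (within 0.05 rad) and the teapot stands within 30 mm of where it was (value of joint each of brown_case_lid, blue_case_lid below 0.05 rad and distance of teapot from where it was at the start of the episode below 0.03 m).
It fails at once if the blue-lidded case is opened (value of joint blue_case_lid above 0.2 rad).
It fails at once if the teapot is shifted by more than 30 mm (distance of teapot from where it was at the start of the episode above 0.03 m).
It also fails if it takes over 40 s, if anything falls off the work surface, if the arm or the gripper's body presses on something with over 40 N, if the wrist force passes 120 N, or if a joint passes its speed limit or range.

## Working session

There is one attempt and no reset: what is moved stays moved. The work goes in short steps, Python scripts to look and compute and a shell command to move; the robot and the scene stay as the last step left them, time stands still between calls to the robot, and variables do not carry over. Pictures are saved under pics/ and viewed, and the job is handed in when it is done.

```bash
mkdir -p pics; python3 - <<'E'
from bench import *
import cv2
o=get_obs()
for k in ("time","ee_pos","tcp_rot","ft_force","grip_width"): print(k,o[k])
for n in ("top","side"):
    c=read_camera(n); cv2.imwrite(f"pics/{n}0.png",c["frame"]); print(n,c["K"],c["extrinsics"])
E
```

```text
time 0.0
ee_pos [0.24473308 0.57447708 0.23053458]
tcp_rot [ 2.00044793e-01  9.79786447e-01 -7.56046508e-04 -1.64307782e-04]
ft_force [ 0.26970655 -0.18814831 -0.55921587]
grip_width 0.08537206783730987
top [[545.91856491   0.         316.2538939 ]
 [  0.         545.91856491 243.07461042]
 [  0.           0.           1.        ]] [[-0.11810468 -0.97050556  0.21016719  0.44143355]
 [-0.99298659  0.11657366 -0.01970325  0.0048434 ]
 [-0.00537785 -0.21102024 -0.9774669   0.8563493 ]
 [ 0.          0.          0.          1.        ]]
side [[578.16276128   0.         324.67607054]
 [  0.         578.16276128 245.22306481]
 [  0.           0.           1.        ]] [[-0.99666393 -0.04508462  0.06803225  0.53308591]
 [-0.07997016  0.70597683 -0.70370555  0.62360813]
 [-0.01630289 -0.70679848 -0.70722706  0.68104095]
 [ 0.          0.          0.          1.        ]]
```

View pics/top0.png

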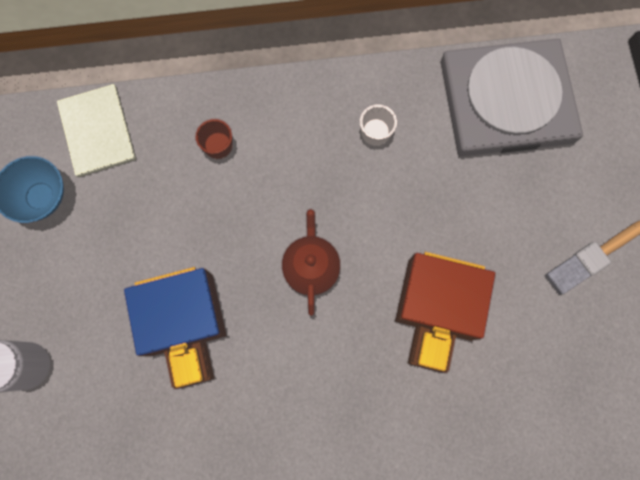

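View pics/side0.png

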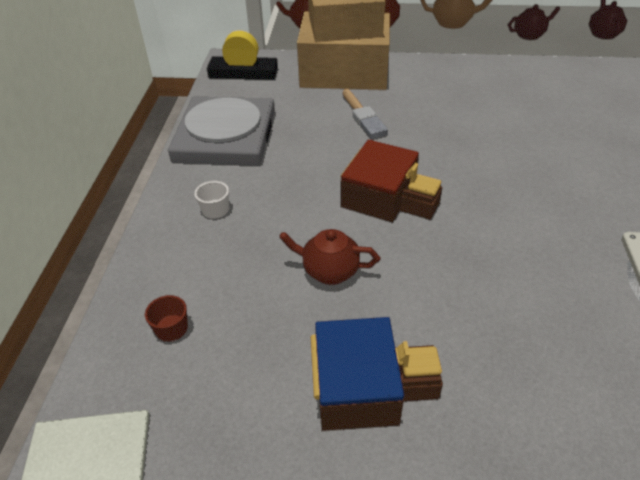

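The top view shows the red-brown case on the right (lid around (450,295), button around (435,350)). The teapot is at (311,265) and the blue case on the left. I'll enlarge the brown case.

```bash
python3 - <<'E'
import cv2
a=cv2.imread("pics/top0.png")[240:380,380:510]; cv2.imwrite("pics/topc.png",cv2.resize(a,None,fx=4,fy=4,interpolation=cv2.INTER_CUBIC))
a=cv2.imread("pics/side0.png")[130:230,330:450]; cv2.imwrite("pics/sidec.png",cv2.resize(a,None,fx=5,fy=5,interpolation=cv2.INTER_CUBIC))
E
```

```text
(no output)
```

View pics/topc.png

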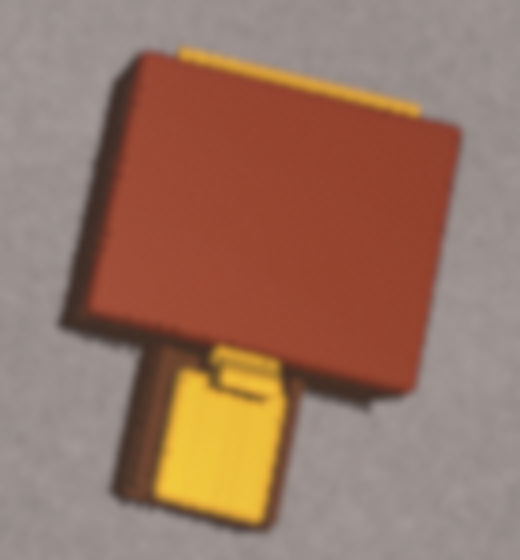

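View pics/sidec.png

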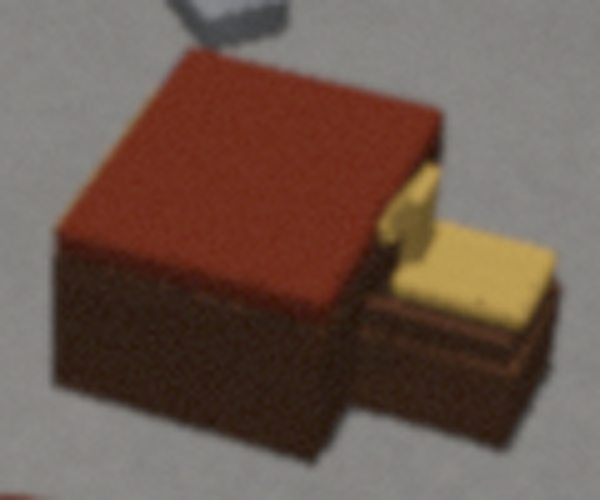

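```bash
cat > h.py <<'E'
import numpy as np
from bench import *
from scipy.optimize import least_squares
def proj(c,P):
    E=np.linalg.inv(c["extrinsics"]);q=(E[:3,:3]@np.asarray(P).T).T+E[:3,3];u=(c["K"]@q.T).T;return u[:,:2]/u[:,2:]
def back(c,uv,z):
    d=c["extrinsics"][:3,:3]@np.linalg.inv(c["K"])@[uv[0],uv[1],1];o=c["extrinsics"][:3,3];return o+d*(z-o[2])/d[2]
def own(p,P):
    P=np.asarray(P,float);c,s=np.cos(p[2]),np.sin(p[2]);return np.c_[p[0]+c*P[:,0]-s*P[:,1],p[1]+s*P[:,0]+c*P[:,1],P[:,2]]
E
python3 - <<'E'
from h import *
t=read_camera("top");s=read_camera("side")
L=np.array([[50,60,72],[50,-60,72],[-50,-60,72],[-50,60,72]])/1000
B=np.array([[-106,20,56],[-106,-20,56]])/1000
g=lambda a,k,o:(np.array(a)+.5)/k-.5+np.array(o)
tl=g([(140,52),(462,128),(412,392),(87,315)],4,(380,240))
tb=g([(153,497),(270,525)],4,(380,240))
# side: find order by projection
sl=g([(58,235),(190,50),(440,108),(322,312)],5,(330,130))
for u in tl: print(back(t,u,.072))
for u in sl: print('s',back(s,u,.072))
for u in tb: print('b',back(t,u,.056))
def f(p,w=(1,1)): return np.r_[w[0]*(proj(t,own(p,L))-tl).ravel(),w[1]*(proj(s,own(p,L))-sl).ravel()]
for w in ((1,1),(1,0),(0,1)):
    r=least_squares(f,[.4,-.2,0],args=(w,)); print(w,r.x,np.round(r.fun,1))
    print(proj(t,own(r.x,B))-tb)
r=least_squares(f,[.4,-.2,0])
print("btn",own(r.x,[[-.088,0,.056],[0,0,.135],[-.02,0,.072]]))
E
```

```text
[ 0.57872259 -0.1521609   0.072     ]
[ 0.53704677 -0.26363358  0.072     ]
[ 0.4461347  -0.22847999  0.072     ]
[ 0.48650302 -0.11852469  0.072     ]
s [ 0.57692217 -0.14748785  0.072     ]
s [ 0.53547699 -0.25804008  0.072     ]
s [ 0.44624786 -0.22751382  0.072     ]
s [ 0.48834156 -0.11229282  0.072     ]
b [ 0.42069    -0.13470714  0.056     ]
b [ 0.40613752 -0.17455261  0.056     ]
(1, 1) [ 0.51201128 -0.18983981 -0.35811755] [-0.8 -0.7 -0.1 -0.5  0.3  1.4 -1.6  0.4 -1.6 -1.4 -1.2 -1.8  1.2 -0.3
  1.3 -1.4]
[[-0.41711569  0.73495213]
 [-2.12516823  0.56100808]]
(1, 0) [ 0.51217931 -0.1907032  -0.35668035] [-0.3 -0.8  0.4 -0.8  0.9  1.2 -1.   0.3 -0.  -0.  -0.  -0.   0.  -0.
  0.  -0. ]
[[ 0.26246768  0.58821171]
 [-1.43740607  0.37328335]]
(0, 1) [ 0.51184973 -0.18656596 -0.36126293] [-0.  -0.  -0.   0.  -0.   0.  -0.   0.  -1.7 -0.3 -1.  -0.8  1.4  0.9
  1.3 -0.1]
[[-2.88505364  1.02604772]
 [-4.61466836  0.94155352]]
btn [[ 0.42959415 -0.15899477  0.056     ]
 [ 0.51201128 -0.18983981  0.135     ]
 [ 0.49328012 -0.18282957  0.072     ]]
```

```bash
python3 -m pendant '[[1,[-0.03,-0.04,0],-0.006],[1,[-0.03,-0.04,0],-0.006],[1,[-0.03,-0.04,0],-0.006],[1,[-0.03,-0.04,0],-0.006],[1,[-0.03,-0.04,0],-0.006],[1,[-0.03,-0.04,0],-0.006],[1,[-0.03,-0.04,0],-0.006],[1,[-0.03,-0.04,0],-0.006],[1,[-0.03,-0.04,0],0],[1,[-0.03,-0.04,0],0]]'
cat >> h.py <<'E'
from scipy.spatial.transform import Rotation as Ro
POSE=[.512,-.1895,-.357]
def need(P):
    o=get_obs();R=Ro.from_quat(o["tcp_rot"]).as_matrix();d=R.T@(own(POSE,[P])[0]-o["ee_pos"])
    a=own([0,0,POSE[2]],[[-1,0,0]])[0]; v=R.T@a
    w=own([0,0,0],[[0,0,0]]);e=o["ee_pos"]-np.array([POSE[0],POSE[1],0]);c,s=np.cos(POSE[2]),np.sin(POSE[2])
    print("t",round(o["time"],2),"own tcp",np.round([c*e[0]+s*e[1],-s*e[0]+c*e[1],e[2]],4),"shift",np.round(d,4),"turn",round(np.arctan2(v[1],v[0]),4),"tilt",np.round(R[:,2],3),"F",np.round(o["ft_force"],2))
E
python3 -c "
from h import *
need([-.088,0,.1])"
```

```text
time: 1.2
ee_pos: [0.3767, 0.0945, 0.2296]
tcp_rot: [0.17, 0.985, 0.001, 0.001]
ft_force: [1.3, -0.3, 0.5]
grip_width: 0.0
t 1.2 own tcp [-0.226   0.2188  0.2296] shift [-0.1343 -0.2213  0.1292] turn 0.0156 tilt [ 0.003  0.002 -1.   ] F [ 1.27 -0.35  0.45]
```

```bash
python3 -m pendant '[[1,[-0.025,-0.04,0.0],0.005],[1,[-0.025,-0.04,0.0],0.005],[1,[-0.025,-0.04,0.0],0.005],[1,[-0.025,-0.04,0.01],0],[1,[-0.025,-0.04,0.01],0],[1,[-0.01,-0.02,0.03],0],[1,[0,0,0.03],0],[1,[0,0,0.02],0],[1,[0,0,0],0]]'
python3 -c "
from h import *
need([-.088,0,.075])
import cv2
for n in ('top','side','wrist'):
    cv2.imwrite(f'pics/{n}1.png',read_camera(n)['frame'])"
```

```text
time: 2.1
ee_pos: [0.4324, -0.1772, 0.129]
tcp_rot: [0.183, 0.983, 0.001, 0.007]
ft_force: [-0.9, 0.3, -0.0]
grip_width: 0.0002
t 2.1 own tcp [-0.0788 -0.0163  0.129 ] shift [0.0101 0.016  0.054 ] turn -0.0101 tilt [ 0.015 -0.001 -1.   ] F [-0.93  0.28 -0.02]
```

```bash
python3 -m pendant '[[1,[0.01,0.016,0],-0.01],[1,[0,0,0],0]]'
python3 -c "
from h import *
need([-.088,0,.075])
import cv2
for n in ('top','side'):
    cv2.imwrite(f'pics/{n}2.png',read_camera(n)['frame'])"
```

```text
time: 2.45
ee_pos: [0.4324, -0.1587, 0.1343]
tcp_rot: [0.177, 0.984, -0.0, 0.012]
ft_force: [0.1, 0.6, 0.8]
grip_width: -0.0001
t 2.45 own tcp [-0.0854  0.001   0.1343] shift [ 0.0041 -0.0012  0.0592] turn 0.0019 tilt [ 0.024 -0.005 -1.   ] F [0.07 0.57 0.75]
```

View pics/side1.png

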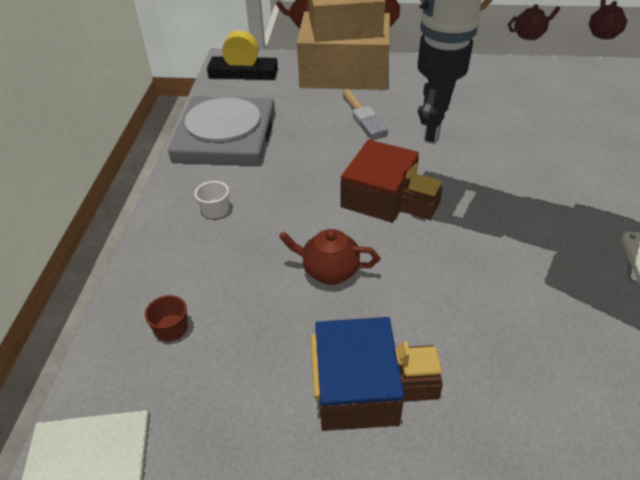

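The gripper tip (432,135 in the side view, before the correction) hovers above the button region. I'll move down to just above the pad.

```bash
python3 -m pendant '[[1,[0.004,-0.001,0.02],0],[1,[0,0,0.02],0],[1,[0,0,0.01],0],[1,[0,0,0],0],[1,[0,0,0],0]]'
python3 -c "
from h import *
need([-.088,0,.065])
import cv2
for n in ('top','side'):
    f=read_camera(n)['frame']
    f=f[240:380,380:510] if n=='top' else f[100:230,330:480]
    cv2.imwrite(f'pics/{n}3.png',cv2.resize(f,None,fx=4,fy=4))"
```

```text
time: 3.05
ee_pos: [0.4356, -0.1625, 0.0873]
tcp_rot: [0.176, 0.984, -0.002, 0.018]
ft_force: [-1.1, 0.5, 0.5]
grip_width: 0.0
t 3.05 own tcp [-0.081  -0.0014  0.0873] shift [0.0078 0.0014 0.022 ] turn 0.0026 tilt [ 0.035 -0.01  -0.999] F [-1.11  0.48  0.49]
```

View pics/side3.png

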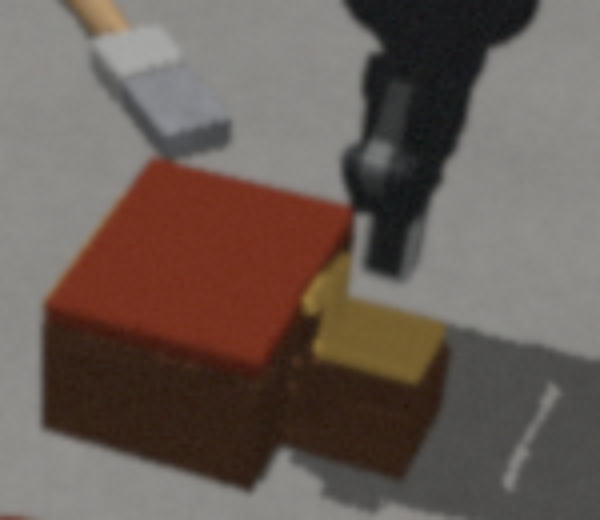

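View pics/top3.png

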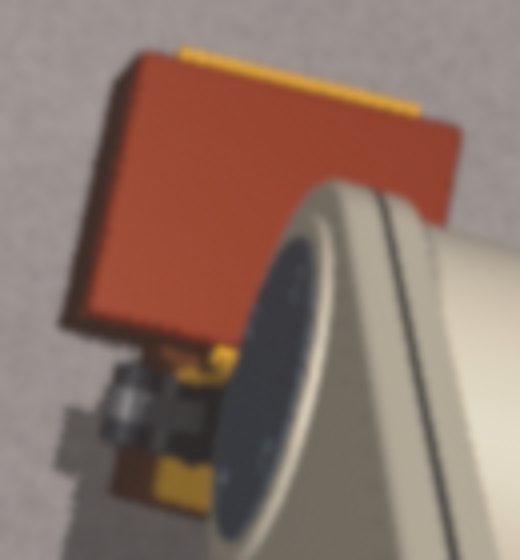

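```bash
python3 -m pendant '[[1,[0.010,0.001,0.01],0],[1,[0.003,0,0.012],0]]'
python3 -c "
from h import *
need([-.088,0,.056])"
```

```text
time: 3.35
ee_pos: [0.427, -0.1583, 0.0672]
tcp_rot: [0.176, 0.984, -0.003, 0.022]
ft_force: [-0.3, 0.0, 0.1]
grip_width: 0.0002
t 3.35 own tcp [-0.0905 -0.0005  0.0672] shift [-0.002   0.0005  0.0113] turn 0.0026 tilt [ 0.042 -0.013 -0.999] F [-0.25  0.02  0.09]
```

```bash
python3 -m pendant '[[1,[0.001,0,0.010],0],[1,[0.001,0,0.006],0]]'
python3 -c "
from h import *
need([-.088,0,.049])"
```

```text
time: 3.55
ee_pos: [0.4253, -0.1577, 0.0511]
tcp_rot: [0.176, 0.984, -0.003, 0.021]
ft_force: [-7.0, 1.4, 5.8]
grip_width: 0.0001
t 3.55 own tcp [-0.0924 -0.0005  0.0511] shift [-0.0043  0.0005  0.0023] turn 0.0026 tilt [ 0.041 -0.013 -0.999] F [-6.99  1.35  5.81]
```

```bash

python3 -c "
from h import *
need([-.088,0,.049])
import cv2
for n in ('top','side'):
    f=read_camera(n)['frame']
    f=f[180:380,330:530] if n=='top' else f[100:230,330:480]
    cv2.imwrite(f'pics/{n}4.png',cv2.resize(f,None,fx=3,fy=3))
need([-.088,0,.049])"
```

```text
t 3.55 own tcp [-0.0924 -0.0005  0.0511] shift [-0.0043  0.0005  0.0023] turn 0.0026 tilt [ 0.041 -0.013 -0.999] F [-6.99  1.35  5.81]
t 3.65 own tcp [-0.0925 -0.0005  0.0509] shift [-0.0044  0.0005  0.0021] turn 0.0025 tilt [ 0.041 -0.013 -0.999] F [-4.03  1.12  4.84]
```

View pics/side4.png

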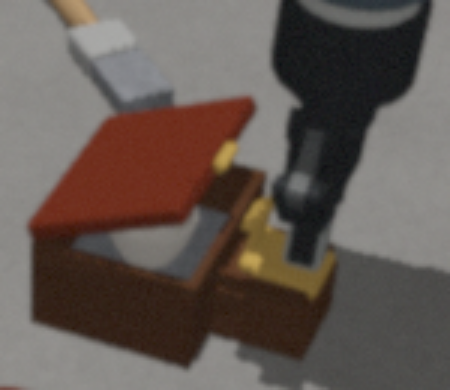

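The lid has been released and is swinging open in the side view. I'll lift off, slightly forward of the hook, so the lid can stand free.

```bash
python3 -m pendant '[[1,[0.004,0,-0.02],0],[1,[0.004,0,-0.03],0],[1,[0.002,0,-0.04],0],[1,[0,0,-0.04],0],[1,[0,0,-0.02],0]]'
python3 -c "
from h import *
need([0,0,.15])
import cv2
for n in ('top','side'):
    f=read_camera(n)['frame']
    f=f[180:380,330:530] if n=='top' else f[50:230,310:490]
    cv2.imwrite(f'pics/{n}5.png',cv2.resize(f,None,fx=3,fy=3))"
```

```text
time: 4.15
ee_pos: [0.4101, -0.1525, 0.2043]
tcp_rot: [0.176, 0.984, -0.002, 0.02]
ft_force: [0.5, 0.2, 0.9]
grip_width: -0.0001
t 4.15 own tcp [-0.1084 -0.0009  0.2043] shift [-0.1061  0.0005  0.0587] turn 0.0025 tilt [ 0.039 -0.012 -0.999] F [0.53 0.24 0.86]
```

View pics/side5.png

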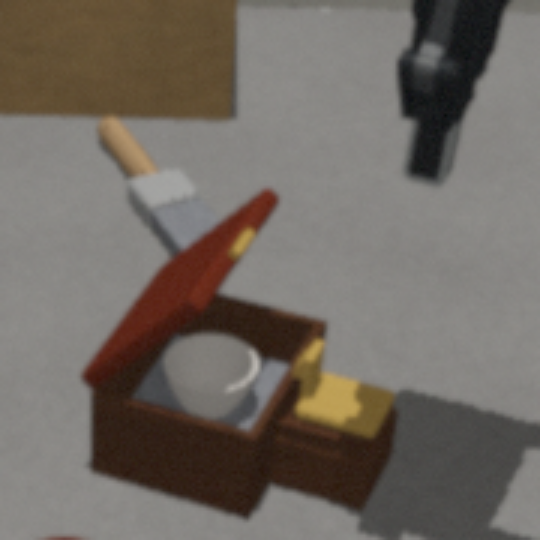

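View pics/top5.png

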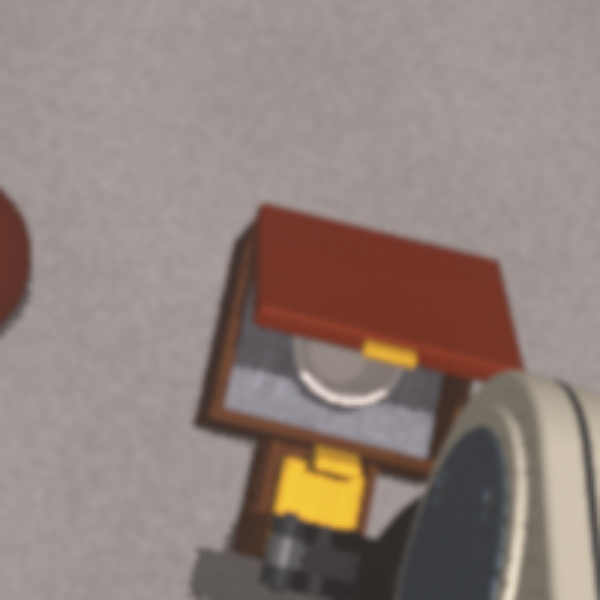

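Fully open: free edge at about (270,195) in the side crop and the hook piece visible. Now I'll move above the lid's upper face.

```bash
python3 -m pendant '[[1,[0,0,0],0],[1,[-0.03,0,0],0],[1,[-0.04,0,0],0],[1,[-0.03,0,0],0],[1,[0,0,0],0]]'
python3 -c "
from h import *
need([0.004,0,.15])"
```

```text
time: 4.75
ee_pos: [0.5059, -0.1879, 0.2044]
tcp_rot: [0.176, 0.984, -0.002, 0.02]
ft_force: [-0.3, 0.5, -0.2]
grip_width: 0.0002
t 4.75 own tcp [-0.0063 -0.0007  0.2044] shift [-0.0081  0.0005  0.0547] turn 0.0024 tilt [ 0.038 -0.012 -0.999] F [-0.25  0.54 -0.21]
```

```bash
python3 -m pendant '[[1,[-0.01,0,0.03],0],[1,[-0.002,0,0.02],0],[1,[0.002,0,0.012],0]]'
python3 -c "
from h import *
need([-.02,0,.072])"
```

```text
time: 5.05
ee_pos: [0.5172, -0.1919, 0.1385]
tcp_rot: [0.176, 0.984, -0.002, 0.019]
ft_force: [0.5, 0.6, 0.1]
grip_width: -0.0002
t 5.05 own tcp [ 0.0057 -0.0005  0.1385] shift [0.0282 0.0004 0.0655] turn 0.0025 tilt [ 0.036 -0.011 -0.999] F [0.53 0.63 0.11]
```

```bash
python3 -m pendant '[[1,[0.004,0,0.012],0],[1,[0.005,0,0.012],0],[1,[0.006,0,0.012],0]]'
python3 -c "
from h import *
need([-.02,0,.072])"
```

```text
time: 5.35
ee_pos: [0.5006, -0.1856, 0.0976]
tcp_rot: [0.176, 0.984, -0.002, 0.016]
ft_force: [-0.9, 0.5, 1.5]
grip_width: 0.0002
t 5.35 own tcp [-0.0121 -0.0004  0.0976] shift [0.0087 0.0003 0.0254] turn 0.0024 tilt [ 0.03  -0.009 -1.   ] F [-0.92  0.46  1.51]
```

```bash
python3 -m pendant '[[1,[0.004,0,0.010],0],[1,[0.004,0,0.009],0]]'
python3 -c "
from h import *
need([-.02,0,.072])"
```

```text
time: 5.55
ee_pos: [0.4933, -0.1829, 0.0774]
tcp_rot: [0.176, 0.984, -0.002, 0.017]
ft_force: [4.5, -1.7, 5.5]
grip_width: 0.0006
t 5.55 own tcp [-0.0199 -0.0003  0.0774] shift [0.0003 0.0003 0.0054] turn 0.0024 tilt [ 0.032 -0.009 -0.999] F [ 4.5  -1.71  5.54]
```

```bash
python3 -m pendant '[[1,[0,0,0.005],0],[1,[0,0,0.003],0]]'
python3 -c "
from h import *
need([-.02,0,.072])"
```

```text
time: 5.75
ee_pos: [0.4921, -0.1824, 0.0692]
tcp_rot: [0.176, 0.984, -0.002, 0.016]
ft_force: [-7.2, 2.3, 33.2]
grip_width: -0.0003
t 5.75 own tcp [-0.0211 -0.0003  0.0692] shift [-0.0012  0.0003 -0.0027] turn 0.0024 tilt [ 0.03  -0.008 -1.   ] F [-7.21  2.29 33.2 ]
```

33 N means it's bottomed out. I'll lift off and look.

```bash
python3 -m pendant '[[1,[0,0,-0.015],0],[1,[0,0,-0.04],0],[1,[0.01,0,-0.04],0],[1,[0.04,0,-0.03],0],[1,[0.04,0,0],0],[1,[0.04,0,0],0],[1,[0,0,0],0]]'
python3 -c "
from h import *
need([-.02,0,.072])
import cv2
for n in ('top','side'):
    f=read_camera(n)['frame']
    cv2.imwrite(f'pics/{n}6f.png',f)
    f=f[220:380,370:530] if n=='top' else f[100:230,330:480]
    cv2.imwrite(f'pics/{n}6.png',cv2.resize(f,None,fx=3.5,fy=3.5))"
```

```text
time: 6.45
ee_pos: [0.3617, -0.1345, 0.1928]
tcp_rot: [0.176, 0.984, -0.001, 0.015]
ft_force: [0.8, -0.2, 0.8]
grip_width: 0.0
t 6.45 own tcp [-0.1601 -0.001   0.1928] shift [-0.1364  0.0003  0.1249] turn 0.0025 tilt [ 0.029 -0.008 -1.   ] F [ 0.78 -0.18  0.77]
```

View pics/side6.png

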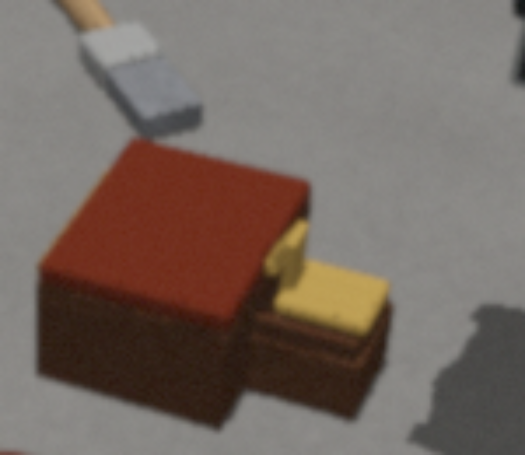

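View pics/top6f.png

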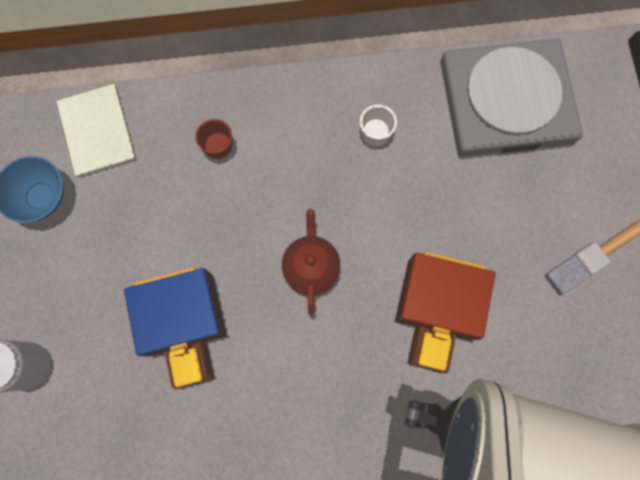

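```bash
python3 -c "
from h import *
import cv2
s=read_camera('side')
for th in (.6,.7,.8,.85):
    c,n=np.cos(th),np.sin(th); P=[[.05-.1*c+.012*n,-.06,.06+.1*n+.012*c]]
    print(th,(proj(s,own(POSE,P))-[310,50])*3)
for n,b in (('top',(240,340,390,500)),('side',(140,220,335,445)),('top',(200,320,270,350)),('top',(260,400,120,230))):
    a=cv2.imread(f'pics/{n}0.png');d=cv2.imread(f'pics/{n}6f.png');k=np.s_[b[0]:b[1],b[2]:b[3]]
    print(n,b,cv2.phaseCorrelate(cv2.cvtColor(a[k],6).astype(float),cv2.cvtColor(d[k],6).astype(float)),cv2.absdiff(a[k],d[k]).mean())
"
```

```text
0.6 [[295.17462354 214.83834816]]
0.7 [[284.60143273 201.23749881]]
0.8 [[272.7232081  188.41475748]]
0.85 [[266.33680159 182.34644782]]
top (240, 340, 390, 500) ((0.006721662914891624, -0.002859092912032679), 0.9547297245212967) 0.569939393939394
side (140, 220, 335, 445) ((-0.004701375546950715, 0.016110096613566327), 0.9756311880689503) 2.7040530303030303
top (200, 320, 270, 350) ((-0.044593987323040096, 0.055578107899329154), 0.9240963248260327) 0.5781944444444445
top (260, 400, 120, 230) ((0.015124525987566528, 0.0011661485455789489), 0.9784184262701965) 0.5595238095238095
```

```bash
python3 -c "
from h import *
import cv2
t=read_camera('top');s=read_camera('side')
for cam,nm,o in ((t,'top',(330,180)),(s,'side',(310,50))):
  im=cv2.resize(cv2.imread(f'pics/{nm}5.png'),(800,800) if 0 else (600,600),interpolation=cv2.INTER_CUBIC)
  sc=600/(200*1 if nm=='top' else 180)
  for th,col in ((.7,(255,0,0)),(.85,(0,255,0))):
    c,n=np.cos(th),np.sin(th)
    U=own(POSE,[[.05-.1*c+.012*n,y,.06+.1*n+.012*c] for y in (-.06,.06)])
    L=own(POSE,[[.05-.1*c,y,.06+.1*n] for y in (-.06,.06)])
    for Q in (U,L):
      q=(proj(cam,Q)-o)*sc; cv2.line(im,*[tuple(int(v) for v in p) for p in q],col,1)
  cv2.imwrite(f'pics/{nm}5o.png',im)
"
```

```text
(no output)
```

View pics/side5o.png

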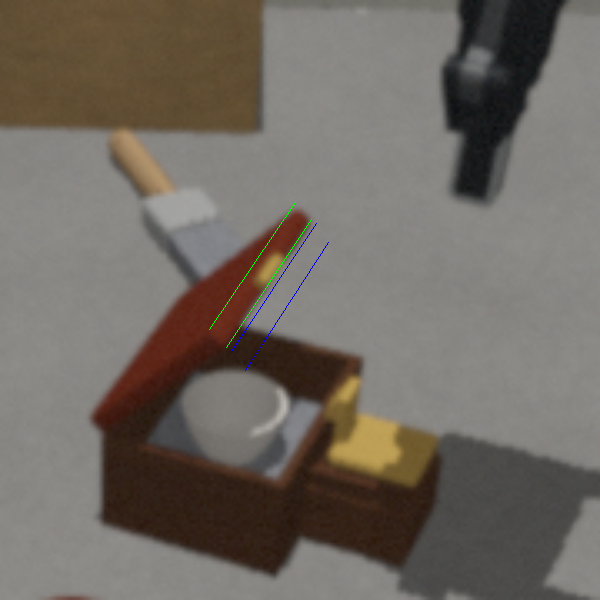

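View pics/top5o.png

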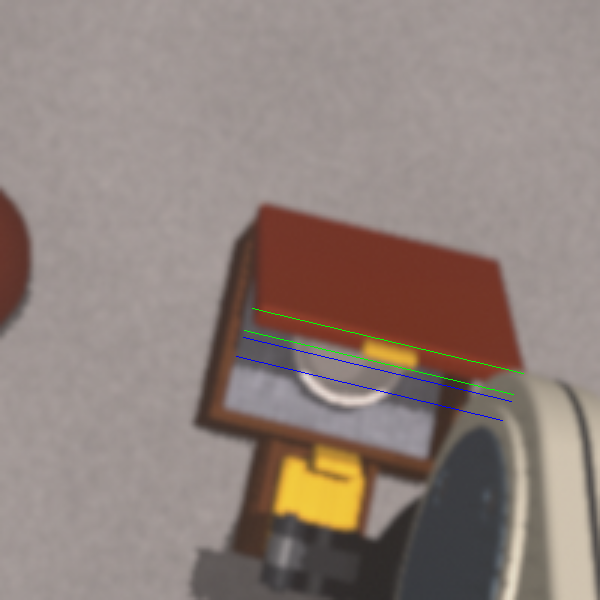

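The overlay shows the lid's front edge on the green 0.85 rad lines in both views (side edge from about (220,340) to (305,215)), clear of the blue 0.7 lines. So it stood fully open. It's now shut, and nothing else has moved.

```bash
python3 -c "
from bench import *
print(get_obs()['time']); print(finish_job())"
```

```text
6.7
the job is handed in; nothing more can be done
None
```

The catch on the red-brown case works: I pressed its brass button with the shut fingers, the lid sprang open, and I pushed it down until it snapped shut. I handed the job in at 6.7 s; no verdict is given.

- **Open:** in both cameras the lid's front edge matched the 0.85 rad outline, clear of the 0.7 one. It stood free from before 4.15 s, when that picture was taken, until I started pushing at about 5.05 s.
- **Shut:** with the gripper clear of the case for about half a second, the lid matched its starting picture to within 0.02 px in both views.
- **Blue case and teapot:** in the top view neither had moved by more than 0.1 px.

Three things were not as planned:

- **Closing force:** the wrist read 33 N at the bottom of the closing push, well above the 5–12 N needed. The push was with the fingertips, and it stayed below the limits.
- **Side force:** about 7 N of sideways force showed while I pressed the button, with the tip 4 mm nearer the front of the pad than planned. I did not find out why.
- **Tool tilt:** the tool drifted to about 2.5° off vertical during the moves, with no visible effect.

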